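# Make up the power-cut kit and the grooming kit

### The arm

A 6-joint arm with a two-finger parallel gripper is mounted at the origin on the work surface. World frame = base frame: x ahead of the robot, y to its left, z up, the work surface at z = 0. Lengths are in m, angles in rad, forces in N, time in s.
With the tool pointing down it reaches from about 0.35 to 0.975 m from the base axis. Payload 4.9 kg.
Tool frame: the origin (TCP) lies at the very end of the fingers, on their centre line; the grasp point (between the pads) lies ctrl.grip_point_offset behind it (ctrl.grip_point_offset is the distance from the TCP to the grasp point, in m); z points along the fingers, y is the direction in which the jaws open and shut (so a half turn about z gives the same grasp; the last joint's range is limited). The gripper opens to 85 mm and grips with 20 to 120 N. Pads are 22 mm wide; open, the fingers measure 114 mm over their backs; the gripper's body (76 mm by 85 mm) begins 54 mm behind the grasp point. The pads swing forward as they close: fully open they stand 13 mm farther back than shut.
Start: joints at [-1.34, 0.053, 1.613, -0, 1.476, -0.119], TCP at [0.214, -0.587, 0.231] pointing down, gripper open.
Joint ranges: [-3.01, 3.01], [-1.01, 2.22], [0.06, 2.58], [-1.02, 4.17], [0.09, 2.62], [-3.14, 3.14]. Speed limits (rad/s): [2.57, 2.57, 3.14, 3.14, 3.14, 3.14].

### API

Orientations are given as a rotation vector (axis times angle).
In Python, from station import ctrl gives the robot as it stands. The module is installed in compiled form; this text tells all that it offers.
- The arm moves only by the shell command python3 -m creep 'ROWS' [FORCE]. ROWS is JSON, a list of rows, each a list of 5 numbers: the closure in counts, from 0 (fully open) to 255 (shut), then the shift along the tool's x, y, z in mm, then the turn about the tool's z in rad. A call has 1 to 12 rows; each row is the pose to reach, as a shift and turn from the pose commanded when the call began, along the tool's axes at that moment; what a row does not reach only later rows make up. A row lasts 1/12 s, in which the tool goes at most 41.7 mm and 7.16 degrees, less where a joint would pass 70% of its speed; a pose out of reach is approached as far as the arm can. A call with a gripper value outside its range is refused whole. The fingers move at their own pace and stop on an object; FORCE is the grip in N (left out, the last holds). Time passes only in rows, so rows that repeat a pose let the fingers close. It gives the time, the measured TCP pose, the force and the opening at its end, in the units of the state.
- ctrl.get_obs(): the state, without advancing time (a new reading comes with each control period).
- ctrl.get_image(name): name is "scene" or "top"; returns the picture (384x512x3 uint8, red, green, blue); there is no depth.
- ctrl.calibration(name): a dict with "fx", "fy", "cx", "cy" (pixels), "R" (3x3) and "t" (3): a world point X has camera coordinates R X + t. Camera axes: x right, y down, z forward; pixel columns grow to the right and rows downward; lengths in m; the calibration is good to about 2 mm. A picture is of the moment at which its call begins. calibration takes no time and is no camera call.
- ctrl.finish_job(): hands the job in, once; it reports no verdict.
Trained networks look in the newest picture that a camera, given by its name, has taken for a name from the list of things; names that differ only in an ending like _2 or _b are one class to them, and where a whole thing is asked for, a point or a joint stands for the part that bears it (a point fixed in the world has none). Each returns a list of dicts, best first, with "conf" (0 to 1); they miss things now and then, are a little off and sometimes report something else, mostly with a low value. They report only what shows in the picture. A call takes as long as a camera call. They do not tell look-alikes from the thing itself.
- ctrl.boxes_of(camera, label): "rect" ([left, top, width, height] in pixels, round what is visible of it).
- ctrl.outline_of(camera, label): "mask" (384x512 bool, what is visible of it) and "rect" ([left, top, width, height] in pixels, round what is visible of it).
The state is a dict: "t": time; "q": joint angles; "dq": joint speeds; "effort": joint torques, N m; "tool_pos": TCP position; "tool_rot": TCP orientation; "contact_force": force on the tool from outside, world axes, zero at the start; "wrist_torque": the same for the moment, N m; "opening": finger opening in m.
Only numpy, scipy, OpenCV 4.12 (cv2) and the standard library are available. Lean on these libraries where they do the work, as an engineer would, in place of code of your own. Each camera call takes 0.05 s, during which the arm holds its last target. There are 200 camera calls.

### The job

Make up two kits from the things on the chest of drawers: put the torch and the thicker of the two batteries into the aluminium tray, and the hairbrush, the tweezer and the cream jar into the wooden tray. Each thing must rest on the floor of its tray the same way up as it is now (batteries and jar standing, torch button up, brush bristles up), nothing piled on another or propped on a rim. Leave the thinner battery, the egg cup and the mug where they stand.

Things in the scene. Friction and masses are not known exactly. Their poses are not given: they have to be found in the camera images.
- alu_tray: Shallow aluminium tray, fixed to the top. 226 (x) x 166 (y) x 16 (high) mm, walls and floor 3 mm thick, one undivided compartment. Origin at the centre of its underside, x along its long side, z up. Its long side points roughly away from the robot, turned up to 12 degrees; it may be on the left or on the right.
- wood_tray: Wooden tray, fixed to the top. 256 (x) x 166 (y) x 22 (high) mm, walls and floor 6 mm thick, one undivided compartment. Origin at the centre of its underside, x along its long side, z up. Turned up to 12 degrees; it stands on the side where the aluminium tray does not.
- torch_mid (a point): (mm) Black battery torch lying on its side, 140 long, 160 g. Point on its axis, halfway along, near its balance, 21 above what it lies on. x to the lens, z up through the rubber button. Round body 32 in diameter from x = -52 to 30; octagonal head (x = 30 to 70) and tail cap (x = -70 to -52), 42 across flats, on which it rests. Button at x = 18, 2 proud of the body.
- thick_battery_mid (a point): Centre of the thicker grey battery, standing upright, 34 mm in diameter, 61 mm high, about 140 g. z up.
- thin_battery_mid (a point): Centre of the thinner grey battery, standing upright, 14.5 mm in diameter, 50 mm high, about 24 g. z up. It stays where it is.
- hairbrush_neck (a point): (mm) Hairbrush of pale wood lying on its flat back, bristles up, 185 long, 90 g. Point at the neck on its centre line, near its balance, half-way up the handle, 8 above what it lies on. x to the head, z up. Handle (20 wide, 16 thick) from x = -80 to 15; rounded head (54 wide, 14 thick, bristles to 26 high) from x = 15 to 105.
- tweezer_mid (a point): (All numbers in mm.) Middle of the stainless steel tweezer lying on its edge, a narrow V seen from above, 97 mm long, 12 wide at the middle (14 at the widest, a little nearer the tips), 8 high, about 20 g, stiff (does not close). Point 4 above what it lies on. x runs along it to the tips, z up.
- cream_jar_mid (a point): Centre of the white cream jar standing upright (lid 45 mm in diameter, from 34 mm up), 50 mm in diameter, 50 mm high, about 130 g. z up.
- egg_cup: Green plastic egg cup, 48 mm in diameter, 58 mm high, a bystander. Origin at the centre of its underside, z up.
- mug: White mug, 76 mm in diameter, 80 mm high, handle to its +y, a bystander. Origin at the centre of its underside, z up.
Mind the look-alikes: they are no part of the job. Of the things that look like the part that bears tweezer_mid, the smaller one is meant.

How it is judged:
At the end, for the whole second after the job is handed in: Each of the five things has its point inside its tray's walls, within 4 mm of its height when resting on the tray floor, same way up (tilt under 0.12 rad; torch, tweezer 0.2), released, at rest. Thin battery upright within 20 mm of its start; egg cup and mug never moved over 20 mm (x of torch_mid in the frame of alu_tray between -0.11 and 0.11 m and y of torch_mid in the frame of alu_tray between -0.08 and 0.08 m and z of torch_mid in the frame of alu_tray between 0.02 and 0.028 m and angle between each of torch_mid, tweezer_mid's own z axis and vertical below 0.2 rad and linear speed of each of torch, thick_battery, hairbrush, tweezer, cream_jar below 0.02 m/s and angular speed of each of torch, thick_battery, hairbrush, tweezer, cream_jar below 0.2 rad/s and x of thick_battery_mid in the frame of alu_tray between -0.11 and 0.11 m and y of thick_battery_mid in the frame of alu_tray between -0.08 and 0.08 m and z of thick_battery_mid in the frame of alu_tray between 0.0295 and 0.0375 m and angle between each of thick_battery_mid, hairbrush_neck, cream_jar_mid, thin_battery_mid's own z axis and vertical below 0.12 rad and x of hairbrush_neck in the frame of wood_tray between -0.122 and 0.122 m and y of hairbrush_neck in the frame of wood_tray between -0.077 and 0.077 m and z of hairbrush_neck in the frame of wood_tray between 0.01 and 0.018 m and x of tweezer_mid in the frame of wood_tray between -0.122 and 0.122 m and y of tweezer_mid in the frame of wood_tray between -0.077 and 0.077 m and z of tweezer_mid in the frame of wood_tray between 0.006 and 0.014 m and x of cream_jar_mid in the frame of wood_tray between -0.122 and 0.122 m and y of cream_jar_mid in the frame of wood_tray between -0.077 and 0.077 m and z of cream_jar_mid in the frame of wood_tray between 0.027 and 0.035 m and distance of thin_battery_mid from where it was at the start of the episode below 0.02 m); the robot touches nothing.
It fails at once if the egg cup was moved (distance of egg_cup from where it was at the start of the episode above 0.02 m).
It fails at once if the mug was moved (distance of mug from where it was at the start of the episode above 0.02 m).
It also fails if it takes over 120 s, if anything falls off the work surface, if the arm or the gripper's body presses on something with over 40 N, if the wrist force passes 120 N, or if a joint passes its speed limit or range.

## Working session

There is one attempt and no reset: what is moved stays moved. The work goes in short steps, Python scripts to look and compute and a shell command to move; the robot and the scene stay as the last step left them, time stands still between calls to the robot, and variables do not carry over. Pictures are saved under pics/ and viewed, about 12 in all and at most 16, crops included, and the job is handed in when it is done.

```bash
mkdir -p pics
python3 - <<'E'
from station import ctrl
import cv2,numpy as np
for n in("scene","top"):
    im=ctrl.get_image(n); cv2.imwrite(f"pics/{n}0.png",cv2.resize(im[:,:,::-1],None,fx=1.5,fy=1.5,interpolation=cv2.INTER_CUBIC))
    c=ctrl.calibration(n);R=np.array(c["R"]);print(n,c["fx"],c["cx"],c["cy"],"cam",-R.T@np.array(c["t"]),R.round(3).tolist())
print(ctrl.get_obs(),ctrl.grip_point_offset)
for l in["alu_tray","wood_tray","torch_mid","thick_battery_mid","thin_battery_mid","hairbrush_neck","tweezer_mid","cream_jar_mid","egg_cup","mug"]:
    print(l,[(d["conf"],d["rect"]) for d in ctrl.boxes_of("top",l)])
E
```

```text
scene 375.674375979474 247.38086982936812 192.12564063421644 cam [1.26240472 0.15995662 0.61023561] [[-0.233, 0.973, -0.003], [0.603, 0.141, -0.785], [-0.763, -0.185, -0.619]]
top 440.7623875979869 252.46848587153636 186.45241094709058 cam [ 0.4591081  -0.00459142  1.25447517] [[-0.003, -1.0, -0.003], [-0.997, 0.004, -0.082], [0.082, 0.003, -0.997]]
{'t': 0.1, 'q': array([-1.33998238e+00,  5.33078324e-02,  1.61417078e+00, -2.13922640e-05,
        1.47599659e+00, -1.19014879e-01]), 'dq': array([-6.50906509e-04, -1.01762010e-03, -2.67967754e-03, -1.81425945e-03,
       -2.03980916e-03,  8.49898722e-05]), 'effort': array([ 5.00975002e-04, -3.94895875e+01, -3.71365499e+01, -6.85678901e-05,
        3.89717243e-03,  3.40567203e-05]), 'tool_pos': array([ 0.21406547, -0.5865915 ,  0.230167  ]), 'tool_rot': array([-3.09180614e+00, -5.46388336e-01,  1.98492960e-04]), 'contact_force': array([ 1.17318576, -0.58359139, -0.09370183]), 'wrist_torque': array([-0.04065782, -0.02616721, -0.03891024]), 'opening': 0.08531578686724019} 0.0187
alu_tray [(0.63, [93.0, 171.0, 72.7, 87.3])]
wood_tray [(0.9, [343.9, 161.6, 71.9, 97.7])]
torch_mid [(0.71, [234.3, 185.7, 28.2, 50.0])]
thick_battery_mid [(0.7, [199.1, 132.8, 11.0, 17.8])]
thin_battery_mid []
hairbrush_neck [(0.58, [186.2, 172.2, 25.8, 59.5])]
tweezer_mid [(0.65, [299.9, 226.6, 1.8, 1.2]), (0.61, [284.4, 247.6, 13.5, 31.4])]
cream_jar_mid [(0.65, [233.5, 186.5, 28.7, 50.2]), (0.55, [290.4, 142.9, 15.4, 20.1])]
egg_cup [(0.84, [279.2, 102.0, 20.7, 17.5])]
mug [(0.77, [209.2, 79.7, 25.6, 45.7])]
```

View pics/scene0.png

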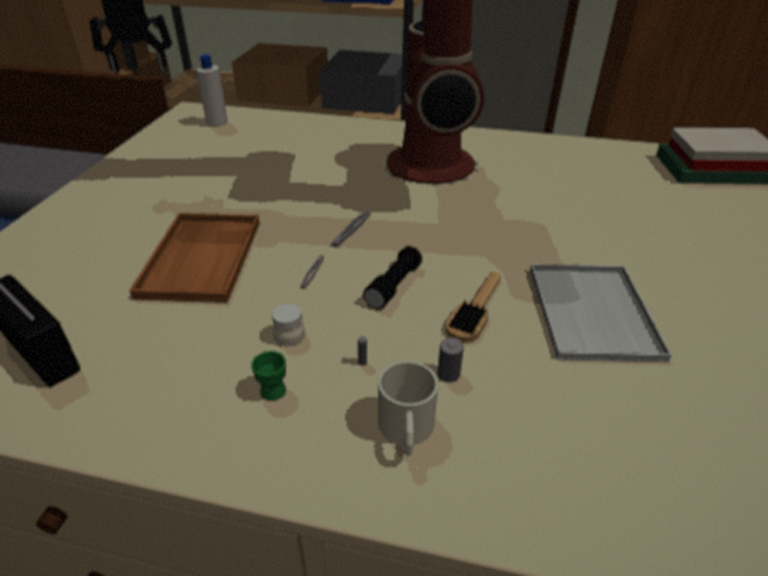

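View pics/top0.png

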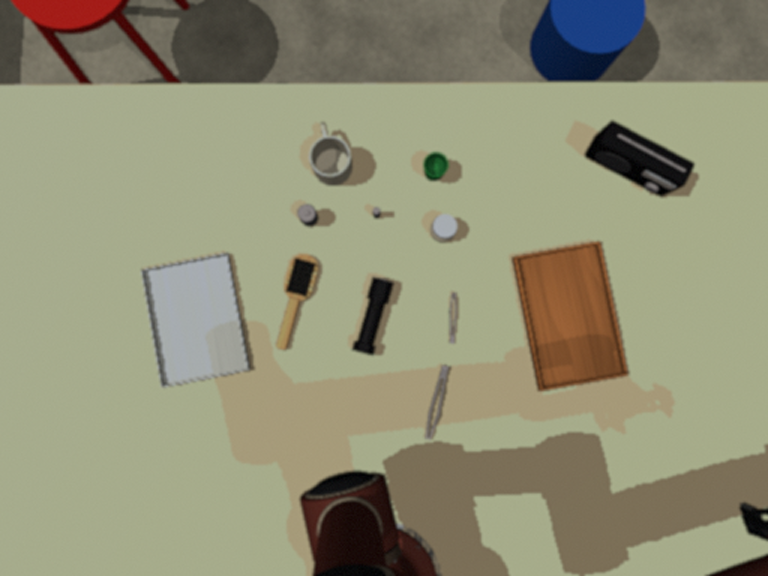

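The scene shot shows the wooden tray at (195,255) and the aluminium tray at (597,310). The top shot shows, in enlarged pixels, the aluminium tray (+y) at (197,320), the wood tray (-y) at (570,315), brush (297,300), torch (373,315), small tweezer (453,317), large look-alike tweezer (437,400), thick battery (307,214), thin one (376,212), jar (445,227), egg cup (435,165) and mug (331,158).

Next I fit known shapes to the network masks in both cameras.

```bash
cat > h.py <<'E'
from station import ctrl
import cv2,numpy as np,json,sys
from scipy.optimize import minimize
from scipy.spatial.transform import Rotation as Ro
def box(x0,x1,w,z0,z1): return np.array([[x,y,z] for x in(x0,x1) for y in(-w/2,w/2) for z in(z0,z1)])/1e3
def cyl(d,z0,z1):
    a=np.linspace(0,2*np.pi,24); return np.array([[d/2*np.cos(t),d/2*np.sin(t),z] for t in a for z in(z0,z1)])/1e3
def xcyl(d,x0,x1,h=21):
    a=np.arange(24)*2*np.pi/24; return np.array([[x,d/2*np.cos(t),h+d/2*np.sin(t)] for t in a for x in(x0,x1)])/1e3
def ell(): 
    a=np.linspace(0,2*np.pi,24); return np.array([[60+45*np.cos(t),27*np.sin(t),z] for t in a for z in(0,14)])/1e3
M=dict(alu_tray=[box(-113,113,166,0,16)],wood_tray=[box(-128,128,166,0,22)],
 torch_mid=[xcyl(42,30,70),xcyl(32,-52,30),xcyl(42,-70,-52)],thick_battery_mid=[cyl(34,0,61)],thin_battery_mid=[cyl(14.5,0,50)],
 hairbrush_neck=[box(-80,20,20,0,16),ell(),box(30,90,36,14,26)],tweezer_mid=[np.array([[-48.5,-2,0],[-48.5,2,0],[0,6,0],[0,-6,0],[8,7,0],[8,-7,0],[48.5,-4,0],[48.5,4,0],[-48.5,0,8],[8,7,8],[8,-7,8],[48.5,-4,8],[48.5,4,8]])/1e3],
 cream_jar_mid=[cyl(50,0,34),cyl(45,34,50)],egg_cup=[cyl(48,30,58)],mug=[cyl(76,0,80)])
def proj(c,X):
    P=X@np.array(c["R"]).T+np.array(c["t"]); return np.c_[c["fx"]*P[:,0]/P[:,2]+c["cx"],c["fy"]*P[:,1]/P[:,2]+c["cy"]]
def place(parts,p,z=0.):
    R=Ro.from_euler("z",p[2]).as_matrix(); return [q@R.T+[p[0],p[1],z] for q in parts]
def unproj(c,uv,z):
    R=np.array(c["R"]);t=np.array(c["t"]);C=-R.T@t;d=R.T@np.array([(uv[0]-c["cx"])/c["fx"],(uv[1]-c["cy"])/c["fy"],1]);return (C+d*(z-C[2])/d[2])[:2]
S=4
def hullmask(c,parts,r):
    m=np.zeros((r[3]*S,r[2]*S),np.uint8)
    for q in parts:
        u=(proj(c,q)-r[:2]+.5)*S; h=cv2.convexHull(u.astype(np.float32))
        cv2.fillConvexPoly(m,np.round(h*16).astype(np.int32),1,shift=4)
    return m
def fit(name,masks,p0,z=0.):
    "masks: {cam: bool mask}"
    it=[]
    for cam,m in masks.items():
        x,y,w,h=cv2.boundingRect(m.astype(np.uint8)); r=(x-15,y-15,w+30,h+30)
        mm=np.pad(m,20)[r[1]+20:r[1]+r[3]+20,r[0]+20:r[0]+r[2]+20]
        it.append((ctrl.calibration(cam),r,cv2.resize(mm.astype(np.uint8),None,fx=S,fy=S,interpolation=cv2.INTER_NEAREST)))
    def f(p):
        s=0
        for c,r,mm in it:
            k=hullmask(c,place(M[name],p,z),r); s+=1-(k&mm).sum()/max(1,(k|mm).sum())
        return s/len(it)
    best=None
    for d in((0,) if np.ptp(M[name][0][:,0])<.08 and len(M[name])==1 and name[0]!='t' else (0,np.pi) if len(M[name])>1 or 'twee' in name else (0,)):
        o=np.array(p0,float)+[0,0,d]
        sx=np.array([o,o+[.01,0,0],o+[0,.01,0],o+[0,0,.15]])
        for _ in range(2):
            s=minimize(f,sx[0],method="Nelder-Mead",options=dict(initial_simplex=sx,xatol=1e-4,fatol=1e-4,maxiter=200)); sx=s.x+np.array([[0,0,0],[.004,0,0],[0,.004,0],[0,0,.06]])
        if best is None or s.fun<best.fun: best=s
    return best.x,1-best.fun
def go(x,y,z,h=None):
    "shift to TCP x,y,z with jaw (tool y) line heading h deg (mod 180)"
    o=ctrl.get_obs();R=Ro.from_rotvec(o["tool_rot"]).as_matrix()
    d=R.T@(np.array([x,y,z])-o["tool_pos"])*1e3
    jaw=np.degrees(np.arctan2(R[1,1],R[0,1])); t=0 if h is None else (jaw-h+90)%180-90
    print("shift",d.round(1),"turn",np.radians(t).round(3),"q6",o["q"][5].round(2),"q1",o["q"][0].round(2),"jaw",jaw.round(1),"t",round(o["t"],1))
def near(cam,name,uv=None,mx=25):
    L=ctrl.outline_of(cam,name); out=[]
    for d in L:
        x,y,w,h=d["rect"]; e=np.hypot(x+w/2-uv[0],y+h/2-uv[1]) if uv is not None else 0
        if e<mx and d["mask"].sum()>15: out.append((d["conf"],d["mask"],(d["rect"])))
    return out
E
python3 - <<'E'
from h import *
g=dict(alu_tray=(131,213,.1,.016),wood_tray=(380,210,.1,.022),torch_mid=(249,210,-.2,.02),thick_battery_mid=(205,143,0,.03),thin_battery_mid=(251,141,0,.03),hairbrush_neck=(198,203,-.2,.008),tweezer_mid=(302,211,0,.004),cream_jar_mid=(296,151,0,.03),egg_cup=(290,111,0,.05),mug=(221,106,0,.06))
ct,cs=ctrl.calibration("top"),ctrl.calibration("scene")
T=cv2.resize(ctrl.get_image("top")[:,:,::-1],None,fx=4,fy=4,interpolation=cv2.INTER_CUBIC);Sc=cv2.resize(ctrl.get_image("scene")[:,:,::-1],None,fx=4,fy=4,interpolation=cv2.INTER_CUBIC)
out={}
for n,(u,v,a,z) in g.items():
    xy=unproj(ct,(u,v),z); ms={}
    uvs=proj(cs,np.array([[*xy,z]]))[0]
    for cam,uv in(("top",(u,v)),("scene",uvs)):
        L=near(cam,n,uv)
        if L: ms[cam]=L[0][1]
    if not ms: print(n,xy.round(3),"none");out[n]=[*xy,a];continue
    p,s=fit(n,ms,(*xy,a)); one={k:(fit(n,{k:m},p)[0]*[1e3,1e3,57.3]).round(1).tolist() for k,m in ms.items()}
    out[n]=p.tolist();print(n,"guess",xy.round(3),"fit",(p*[1e3,1e3,57.3]).round(1),"iou",round(s,2),one)
    for c,I in((ct,T),(cs,Sc)):
        for q in place(M[n],p): cv2.polylines(I,[np.round(cv2.convexHull(((proj(c,q)+.5)*4).astype(np.float32))).astype(np.int32)],True,(0,0,255),1)
json.dump(out,open("fit.json","w"))
cv2.imwrite("pics/t1.png",cv2.resize(T[300:1140,340:1720],(792,482),interpolation=cv2.INTER_AREA))
cv2.imwrite("pics/s1.png",cv2.resize(Sc[540:1200,320:1800],(800,357),interpolation=cv2.INTER_AREA))
E
```

```text
alu_tray guess [0.487 0.34 ] fit [488.8 347.2  11.1] iou 0.97 {'top': [488.5, 346.5, 11.2], 'scene': [489.0, 348.4, 10.6]}
wood_tray guess [ 0.493 -0.357] fit [ 494.6 -355.4   10.1] iou 0.96 {'top': [493.1, -356.9, 10.2], 'scene': [494.8, -354.0, 10.2]}
torch_mid guess [0.494 0.009] fit [494.9  13.7 -16.1] iou 0.92 {'scene': [494.9, 13.7, -16.1]}
thick_battery_mid guess [0.683 0.132] fit [6.839e+02 1.354e+02 4.000e-01] iou 0.8 {'top': [680.5, 131.0, 8.1], 'scene': [684.3, 135.5, 9.5]}
thin_battery_mid [0.688 0.003] none
hairbrush_neck guess [0.515 0.153] fit [510.5 164.2 -15.2] iou 0.88 {'top': [510.6, 162.9, -15.4], 'scene': [510.4, 165.1, -15.1]}
tweezer_mid [ 0.491 -0.141] none
cream_jar_mid guess [ 0.659 -0.123] fit [ 658.  -121.2    7.5] iou 0.91 {'top': [658.5, -121.7, 188.1], 'scene': [658.2, -120.9, 194.2]}
egg_cup guess [ 0.768 -0.106] fit [ 771.9 -104.5   -1.3] iou 0.81 {'top': [771.3, -105.2, 2.8], 'scene': [774.1, -102.7, -4.2]}
mug guess [0.78  0.085] fit [782.9  89.9   8.6] iou 0.93 {'top': [783.2, 89.2, 11.0], 'scene': [782.8, 90.1, 9.0]}
```

View t1.

View pics/t1.png

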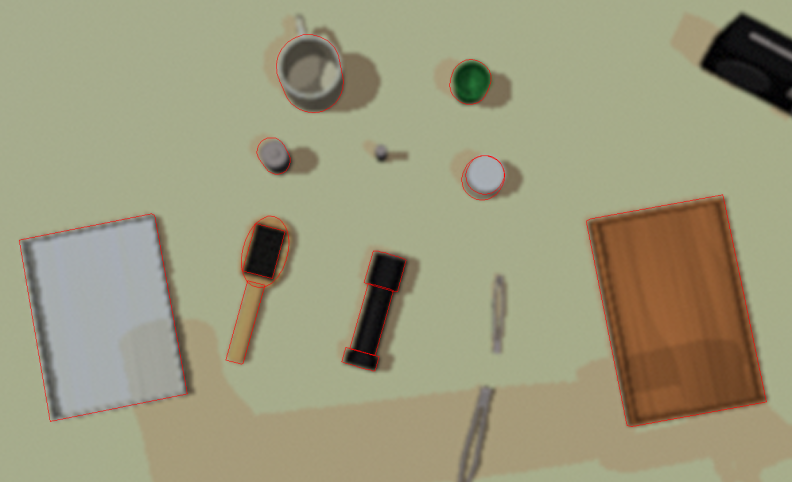

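View pics/s1.png

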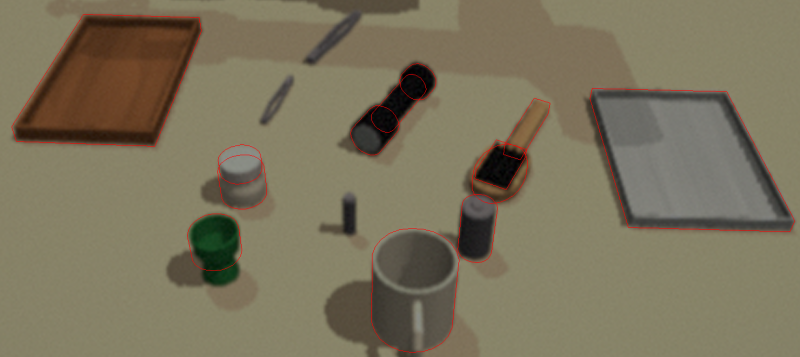

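Run:
```python
from h import *
ct,cs=ctrl.calibration("top"),ctrl.calibration("scene")
ctrl.get_image("top");ctrl.get_image("scene")
for n,uv in(("tweezer_mid",(302,211)),("tweezer_mid",(291,267)),("thin_battery_mid",(251,141)),("torch_mid",(249,210))):
    z={"twee":.004,"thin":.03,"torc":.02}[n[:4]]
    xy=unproj(ct,uv,z)
    for cam in("top","scene"):
        u=uv if cam=="top" else proj(cs,np.array([[*xy,z]]))[0]
        for c,m,r in near(cam,n,u,30):
            p,s=fit(n,{cam:m},(*xy,-.1));print(n,cam,np.round(u),c,np.round(r),(p*[1e3,1e3,57.3]).round(1),round(s,2))
```

```text
tweezer_mid scene [206. 180.] 0.55 [201. 169.  15.  24.] [ 491.2 -137.7  177.1] 0.82
tweezer_mid top [291 267] 0.69 [281. 249.  18.  42.] [ 348.9 -114.6   -8.8] 0.39
tweezer_mid scene [233. 152.] 0.63 [224. 139.  25.  26.] [ 345.1 -108.6  158. ] 0.58
torch_mid top [249 210] 0.85 [236. 188.  26.  46.] [494.1  11.8 -16.2] 0.85
torch_mid scene [260. 184.] 0.79 [244. 168.  36.  37.] [493.2  14.4 -15.6] 0.95
```

The overlays match all the objects. The small tweezer is at about (491,-138) mm, and the bigger one at (348,-114) is the look-alike. I start with the brush.

```bash
python3 -c "
from h import *
go(.5086,.1645,.13,74.8)"
```

```text
shift [ 534.2 -605.2  101.3] turn 0.615 q6 -0.12 q1 -1.34 jaw -70.0 t 2.2
```

```bash
python3 -m creep '[[0,534,-605,60,0.615],[0,534,-605,60,0.615],[0,534,-605,60,0.615],[0,534,-605,60,0.615],[0,534,-605,60,0.615],[0,534,-605,60,0.615],[0,534,-605,60,0.615],[0,534,-605,60,0.615],[0,534,-605,60,0.615],[0,534,-605,60,0.615],[0,534,-605,60,0.615],[0,534,-605,60,0.615]]' 40; python3 -c "
from h import *
go(.5086,.1645,.13,74.8)"
```

```text
t: 3.2
tool_pos: [0.3964, -0.121, 0.1945]
tool_rot: [3.113, -0.416, 0.002]
contact_force: [1.3, -0.4, -0.3]
opening: 0.0857
shift [  33.2 -305.    64.5] turn -0.0 q6 1.36 q1 -0.48 jaw -105.2 t 3.2
```

```bash
python3 -m creep '[[0,33,-305,64,0],[0,33,-305,64,0],[0,33,-305,64,0],[0,33,-305,64,0],[0,33,-305,64,0],[0,33,-305,64,0],[0,33,-305,64,0],[0,33,-305,64,0],[0,33,-305,64,0],[0,33,-305,64,0]]'; python3 -c "
from h import *
go(.5086,.1645,.003,74.8)"
```

```text
t: 4.03
tool_pos: [0.5076, 0.1637, 0.1297]
tool_rot: [3.114, -0.412, -0.002]
contact_force: [0.2, -0.6, -0.6]
opening: 0.0854
shift [  0.9  -1.1 126.7] turn 0.002 q6 2.01 q1 0.17 jaw -105.1 t 4.0
```

```bash
python3 -m creep '[[0,1,-1,40,0],[0,1,-1,80,0],[0,1,-1,110,0],[0,1,-1,126,0],[0,1,-1,126,0],[80,1,-1,126,0],[255,1,-1,126,0],[255,1,-1,126,0],[255,1,-1,126,0],[255,1,-1,126,0],[255,1,-1,126,0],[255,1,-1,126,0]]' 40; python3 -m creep '[[255,0,0,0,0],[255,0,0,-30,0],[255,0,0,-70,0],[255,0,0,-110,0],[255,0,0,-110,0],[255,0,0,-110,0]]'; python3 -c "
from h import *
go(.4914,-.3946,.12,100.1)
im=ctrl.get_image('scene');cv2.imwrite('pics/b1.png',im[60:320,150:450,::-1])"
```

```text
t: 5.03
tool_pos: [0.5102, 0.1637, 0.0057]
tool_rot: [-3.113, 0.415, -0.004]
contact_force: [-0.7, -0.7, 6.0]
opening: 0.0185
t: 5.53
tool_pos: [0.5112, 0.164, 0.1177]
tool_rot: [-3.112, 0.415, -0.01]
contact_force: [-0.9, -0.3, -0.3]
opening: 0.0187
shift [127.2 544.3  -3.1] turn -0.441 q6 2.01 q1 0.17 jaw -105.2 t 5.5
```

View pics/b1.png

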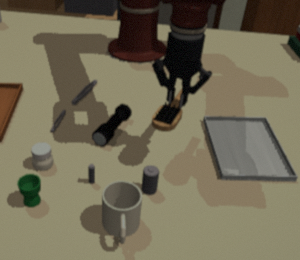

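The brush is held at the neck, at (172,110) in the crop, and lifted level.

```bash
python3 -m creep '[[255,128,544,-3,-0.44],[255,128,544,-3,-0.44],[255,128,544,-3,-0.44],[255,128,544,-3,-0.44],[255,128,544,-3,-0.44],[255,128,544,-3,-0.44],[255,128,544,-3,-0.44],[255,128,544,-3,-0.44],[255,128,544,-3,-0.44],[255,128,544,-3,-0.44],[255,128,544,-3,-0.44],[255,128,544,-3,-0.44]]';  python3 -c "
from h import *
go(.4934,-.3942,.06,100.1)"
```

```text
t: 6.58
tool_pos: [0.4905, -0.3223, 0.1135]
tool_rot: [-3.126, -0.273, 0.006]
contact_force: [0.8, 0.3, -0.4]
opening: 0.0187
shift [-9.5 71.6 53.2] turn -0.002 q6 0.69 q1 -0.71 jaw -80.0 t 6.6
```

```bash
python3 -m creep '[[255,-9,71,53,0],[255,-9,71,53,0],[255,-9,71,53,0],[255,-9,71,53,0],[255,-9,71,53,0],[255,-9,71,53,0]]';  python3 -c "
from h import *
go(.4934,-.3942,.0125,100.1)"
```

```text
t: 7.08
tool_pos: [0.4961, -0.3917, 0.0636]
tool_rot: [-3.129, -0.276, 0.001]
contact_force: [0.7, 0.4, -0.2]
opening: 0.0189
shift [-3.1  2.  51.1] turn -0.001 q6 0.61 q1 -0.79 jaw -79.9 t 7.1
```

```bash
python3 -m creep '[[255,-2,2,25,0],[255,-2,2,42,0],[255,-2,2,47,0],[255,-2,2,47,0],[255,-2,2,47,0]]';  python3 -c "
from h import *
go(.4934,-.3942,.0125,100.1)"
```

```text
t: 7.5
tool_pos: [0.4952, -0.3948, 0.018]
tool_rot: [3.129, 0.276, 0.001]
contact_force: [-0.7, -0.9, -0.2]
opening: 0.019
shift [-1.6 -0.9  5.5] turn -0.0 q6 0.6 q1 -0.79 jaw -79.9 t 7.5
```

```bash
python3 -m creep '[[255,0,0,3,0],[255,0,0,5,0],[255,0,0,5,0],[255,0,0,5,0]]'; python3 -m creep '[[180,0,0,0,0],[160,0,0,0,0],[160,0,0,0,0],[160,0,0,-20,0],[160,0,0,-60,0],[120,0,0,-100,0],[60,0,0,-100,0],[0,0,0,-100,0],[0,0,0,-100,0]]'; python3 -c "
from h import *
go(.491,-.138,.11,87)
ctrl.get_image('scene');ctrl.get_image('top')
W=json.load(open('fit.json'))['wood_tray']
for cam in('scene','top'):
    for c,m,r in near(cam,'hairbrush_neck',proj(ctrl.calibration(cam),np.array([[.493,-.394,.01]]))[0],40):
        p,s=fit('hairbrush_neck',{cam:m},(.493,-.394,.17),.006);print(cam,c,(p*[1e3,1e3,57.3]).round(1),round(s,2))
im=ctrl.get_image('scene');cv2.imwrite('pics/b2.png',cv2.resize(im[100:240,60:260,::-1],None,fx=2,fy=2))"
```

```text
t: 7.83
tool_pos: [0.4947, -0.3954, 0.0123]
tool_rot: [3.129, 0.274, 0.001]
contact_force: [-0.4, 0.2, -0.5]
opening: 0.0191
t: 8.58
tool_pos: [0.4945, -0.3953, 0.112]
tool_rot: [3.129, 0.274, 0.0]
contact_force: [-0.2, 0.1, -0.7]
opening: 0.0783
shift [  41.3 -254.     1.9] turn 0.227 q6 0.6 q1 -0.79 jaw -80.0 t 8.6
scene 0.73 [ 499.3 -391.5    9.6] 0.89
top 0.86 [ 492.9 -392.3    7.2] 0.63
top 0.61 [ 468.3 -337.7  176.6] 0.24
```

View pics/b2.png

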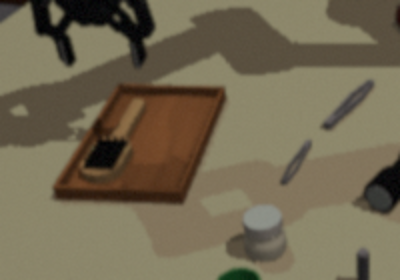

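The brush lies flat in the wooden tray at (110,145) in the crop. The tweezer is next.

```bash
python3 -m creep '[[0,41,-254,20,0.227],[0,41,-254,20,0.227],[0,41,-254,20,0.227],[0,41,-254,20,0.227],[0,41,-254,20,0.227],[0,41,-254,20,0.227],[0,41,-254,20,0.227],[0,41,-254,20,0.227],[60,41,-254,20,0.227],[100,41,-254,20,0.227]]'; python3 -c "
from h import *
go(.491,-.138,.002,87)
ctrl.get_image('top')
for c,m,r in near('top','tweezer_mid',(302,211),30):
        p,s=fit('tweezer_mid',{'top':m},(.491,-.138,-.05));print(c,(p*[1e3,1e3,57.3]).round(1),round(s,2))"
```

```text
t: 9.67
tool_pos: [0.491, -0.1393, 0.092]
tool_rot: [3.14, -0.084, 0.0]
contact_force: [-0.1, 0.1, 0.6]
opening: 0.0643
shift [-0.  -1.3 90. ] turn -0.001 q6 1.2 q1 -0.42 jaw -93.1 t 9.7
```

```bash
python3 -m creep '[[100,0,-1,40,0],[100,0,-1,75,0],[100,0,-1,88,0],[100,0,-1,88,0],[100,0,-1,88,0],[255,0,-1,89,0],[255,0,-1,89,0],[255,0,-1,89,0],[255,0,-1,89,0],[255,0,-1,89,0],[255,0,-1,89,0],[255,0,-1,89,0]]' 30; python3 -m creep '[[255,0,0,0,0],[255,0,0,-30,0],[255,0,0,-70,0],[255,0,0,-100,0],[255,0,0,-100,0],[255,0,0,-100,0]]'; python3 -c "
from h import *
go(.4384,-.3248,.08,100.1)
im=ctrl.get_image('scene');cv2.imwrite('pics/b3.png',cv2.resize(im[60:260,60:310,::-1],None,fx=2,fy=2))"
```

```text
t: 10.77
tool_pos: [0.4921, -0.1378, 0.0046]
tool_rot: [3.139, -0.082, 0.004]
contact_force: [-0.7, -0.7, 6.3]
opening: 0.0105
t: 11.27
tool_pos: [0.4924, -0.1376, 0.1056]
tool_rot: [3.138, -0.082, 0.008]
contact_force: [-0.2, -1.0, -0.8]
opening: 0.0107
shift [-44.4 189.7  25.7] turn -0.228 q6 1.2 q1 -0.42 jaw -93.0 t 11.3
```

View pics/b3.png

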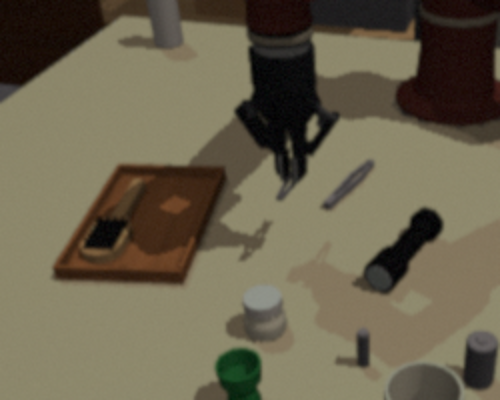

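The tweezer is held at (288,187) in the crop. I carry it to the wooden tray.

```bash
python3 -m creep '[[255,-44,190,0,-0.228],[255,-44,190,0,-0.228],[255,-44,190,0,-0.228],[255,-44,190,0,-0.228],[255,-44,190,0,-0.228],[255,-44,190,0,-0.228],[255,-44,190,25,-0.228],[255,-44,190,45,-0.228],[255,-44,190,60,-0.228],[255,-44,190,60,-0.228],[255,-44,190,60,-0.228]]'; python3 -c "
from h import *
go(.4384,-.3248,.0105,100.1)"
```

```text
t: 12.23
tool_pos: [0.4353, -0.3227, 0.0401]
tool_rot: [-3.125, -0.276, 0.006]
contact_force: [-0.7, -0.5, -0.4]
opening: 0.0105
shift [ 2.8  2.8 29.6] turn -0.0 q6 0.62 q1 -0.78 jaw -79.9 t 12.2
```

```bash
python3 -m creep '[[255,0,0,15,0],[255,0,0,23,0],[255,0,0,27,0],[255,0,0,27,0],[255,0,0,27,0]]'; python3 -m creep '[[255,0,0,2,0],[255,0,0,2,0]]'; python3 -c "
from h import *
go(.4384,-.3248,.0105,100.1)"
```

```text
t: 12.65
tool_pos: [0.437, -0.3245, 0.0161]
tool_rot: [3.129, 0.276, 0.0]
contact_force: [-0.4, -0.1, 0.5]
opening: 0.0106
t: 12.82
tool_pos: [0.4372, -0.3247, 0.0143]
tool_rot: [3.129, 0.276, 0.001]
contact_force: [-0.1, 0.7, -1.2]
opening: 0.0108
shift [1.2 0.3 3.8] turn -0.0 q6 0.62 q1 -0.78 jaw -79.9 t 12.8
```

```bash
python3 -m creep '[[255,0,0,2,0],[255,0,0,3.5,0],[255,0,0,3.5,0],[255,0,0,3.5,0]]'; python3 -m creep '[[200,0,0,0,0],[180,0,0,0,0],[180,0,0,0,0],[180,0,0,-15,0],[180,0,0,-55,0],[120,0,0,-100,0],[60,0,0,-110,0],[0,0,0,-110,0],[0,0,0,-110,0]]'; python3 -c "
from h import *
go(.658,-.1213,.12,100.1)"
```

```text
t: 13.15
tool_pos: [0.4371, -0.3247, 0.0107]
tool_rot: [3.129, 0.276, 0.001]
contact_force: [-0.9, -0.4, 2.2]
opening: 0.0109
t: 13.9
tool_pos: [0.4373, -0.3249, 0.1213]
tool_rot: [3.128, 0.276, 0.002]
contact_force: [0.3, 0.1, -0.1]
opening: 0.0724
shift [ 252.9 -161.9    1.3] turn -0.001 q6 0.62 q1 -0.78 jaw -79.9 t 13.9
```

Released. Next, the jar, with the jaws turned along the tray's x.

```bash
python3 -m creep '[[0,0,0,-20,-0.12],[0,253,-162,-20,-1.57],[0,253,-162,-20,-1.57],[0,253,-162,-20,-1.57],[0,253,-162,-20,-1.57],[0,253,-162,-20,-1.57],[0,253,-162,-20,-1.57],[0,253,-162,-20,-1.57],[0,253,-162,-20,-1.57],[0,253,-162,-20,-1.57],[0,253,-162,-20,-1.57],[0,253,-162,-20,-1.57]]';  python3 -m creep '[[0,0,0,0,-0.1],[0,0,0,0,-0.1],[0,0,0,0,-0.1]]'; python3 -c "
from h import *
go(.658,-.1213,.002,10.1)
ctrl.get_image('scene');ctrl.get_image('top')
for cam in('scene','top'):
    for c,m,r in near(cam,'cream_jar_mid',proj(ctrl.calibration(cam),np.array([[.658,-.121,.025]]))[0],20):
        p,s=fit('cream_jar_mid',{cam:m},(.658,-.121,.17));print(cam,c,(p*[1e3,1e3,57.3]).round(1),round(s,2))
    for c,m,r in near(cam,'tweezer_mid',proj(ctrl.calibration(cam),np.array([[.4375,-.3245,.01]]))[0],20):
        p,s=fit('tweezer_mid',{cam:m},(.4375,-.3245,.17),.006);print(cam,c,(p*[1e3,1e3,57.3]).round(1),round(s,2))
im=ctrl.get_image('scene');cv2.imwrite('pics/b4.png',cv2.resize(im[100:300,60:310,::-1],None,fx=2,fy=2))"
```

```text
t: 14.9
tool_pos: [0.6562, -0.1196, 0.1364]
tool_rot: [-2.096, -2.333, 0.004]
contact_force: [-0.6, 0.2, 0.1]
opening: 0.0856
t: 15.15
tool_pos: [0.6564, -0.1203, 0.1376]
tool_rot: [-1.989, -2.427, 0.002]
contact_force: [0.3, 0.5, 1.1]
opening: 0.0854
shift [ -1.5   1.9 135.6] turn 0.021 q6 -0.49 q1 -0.29 jaw 11.3 t 15.2
scene 0.92 [ 658.  -120.9    8.2] 0.91
scene 0.4 [ 432.  -324.3   13.3] 0.81
top 0.61 [ 650.4 -108.3  195.5] 0.44
```

View pics/b4.png

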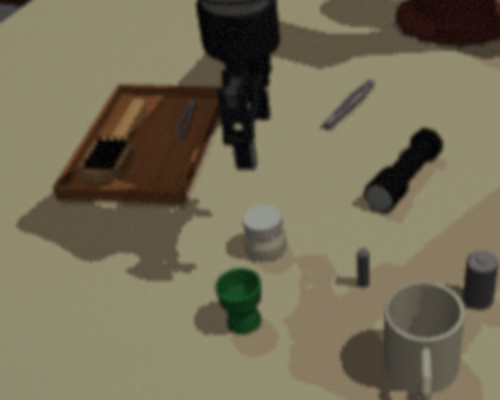

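The tweezer lies in the wooden tray at (188,118) in the crop, beside the brush. I pick up the jar.

```bash
python3 -m creep '[[0,-1,2,30,0.02],[0,-1,2,70,0.02],[0,-1,2,105,0.02],[0,-1,2,125,0.02],[0,-1,2,135,0.02],[0,-1,2,135,0.02],[60,-1,2,135,0.02],[255,-1,2,135,0.02],[255,-1,2,135,0.02],[255,-1,2,135,0.02],[255,-1,2,135,0.02],[255,-1,2,135,0.02]]' 40; python3 -c "
from h import *
go(.5512,-.3027,.1,10.1)"; python3 -m creep '[[255,0,0,0,0],[255,0,0,-30,0],[255,0,0,-70,0],[255,0,0,-80,0],[255,0,0,-80,0],[255,0,0,-80,0]]'; python3 -c "
from h import *
go(.5512,-.3027,.07,10.1)"
```

```text
t: 16.5
tool_pos: [0.6619, -0.122, 0.0085]
tool_rot: [2.01, 2.409, 0.003]
contact_force: [-0.8, -0.3, 6.0]
opening: 0.0474
shift [-158.2 -140.9  -91.7] turn 0.004 q6 -0.47 q1 -0.29 jaw 10.3 t 16.5
t: 17.0
tool_pos: [0.6603, -0.1214, 0.0862]
tool_rot: [2.012, 2.411, 0.001]
contact_force: [-0.4, 0.3, -1.3]
opening: 0.0474
shift [-158.8 -139.8   16.1] turn 0.004 q6 -0.47 q1 -0.29 jaw 10.3 t 17.0
```

```bash
python3 -m creep '[[255,-159,-140,0,0],[255,-159,-140,0,0],[255,-159,-140,0,0],[255,-159,-140,0,0],[255,-159,-140,0,0],[255,-159,-140,0,0],[255,-159,-140,15,0],[255,-159,-140,35,0],[255,-159,-140,45,0],[255,-159,-140,45,0],[255,-159,-140,45,0]]'; python3 -c "
from h import *
go(.5512,-.3027,.0145,10.1)
im=ctrl.get_image('scene');cv2.imwrite('pics/b5.png',cv2.resize(im[90:250,60:260,::-1],None,fx=2.5,fy=2.5))"
```

```text
t: 17.92
tool_pos: [0.5497, -0.3008, 0.0378]
tool_rot: [-2.008, -2.41, 0.0]
contact_force: [0.3, -0.3, -0.7]
opening: 0.0478
shift [-2.3  1.2 23.3] turn 0.005 q6 -0.8 q1 -0.62 jaw 10.4 t 17.9
```

View pics/b5.png

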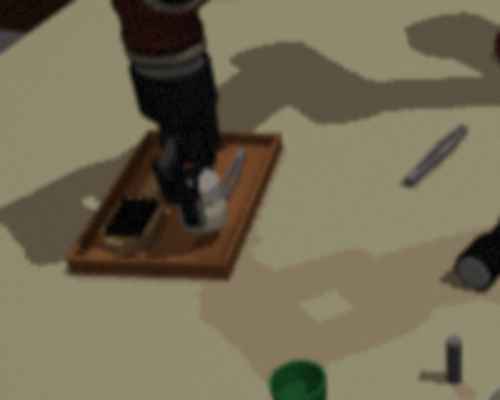

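The jar hangs upright over the tray at (208,205) in the crop. I lower it.

```bash
python3 -m creep '[[255,0,0,10,0],[255,0,0,17,0],[255,0,0,17,0],[255,0,0,17,0]]'; python3 -m creep '[[255,0,0,2,0],[255,0,0,4,0],[255,0,0,4,0],[255,0,0,4,0]]';  python3 -c "
from h import *
go(.5512,-.3027,.0145,10.1)"
```

```text
t: 18.3
tool_pos: [0.5502, -0.3024, 0.0227]
tool_rot: [-2.012, -2.411, 0.0]
contact_force: [0.3, -0.1, -0.7]
opening: 0.0473
t: 18.63
tool_pos: [0.5505, -0.3029, 0.0194]
tool_rot: [2.013, 2.412, 0.0]
contact_force: [0.1, 0.3, -1.6]
opening: 0.0477
shift [0.  0.7 4.9] turn 0.004 q6 -0.8 q1 -0.62 jaw 10.3 t 18.6
```

```bash
python3 -m creep '[[255,0,0,2,0],[255,0,0,4,0],[255,0,0,4,0],[255,0,0,4,0]]'; python3 -m creep '[[255,0,0,1,0],[255,0,0,2,0],[255,0,0,2,0]]'
```

```text
t: 18.97
tool_pos: [0.5503, -0.3027, 0.0151]
tool_rot: [-2.013, -2.412, 0.0]
contact_force: [0.9, -0.9, -1.4]
opening: 0.0478
t: 19.22
tool_pos: [0.5508, -0.303, 0.0146]
tool_rot: [2.013, 2.412, -0.0]
contact_force: [-2.1, 1.9, 4.7]
opening: 0.0477
```

```bash
python3 -m creep '[[85,0,0,0,0],[65,0,0,0,0],[65,0,0,0,0],[65,0,0,0,0],[65,0,0,-20,0],[65,0,0,-60,0],[0,0,0,-100,0],[0,0,0,-130,0],[0,0,0,-130,0],[0,0,0,-130,0]]'; python3 -c "
from h import *
go(.494,.013,.15,73.9)
ctrl.get_image('scene');ctrl.get_image('top')
for cam in('scene','top'):
    for c,m,r in near(cam,'cream_jar_mid',proj(ctrl.calibration(cam),np.array([[.5505,-.303,.03]]))[0],20):
        p,s=fit('cream_jar_mid',{cam:m},(.551,-.303,.17),.006);print(cam,c,(p*[1e3,1e3,57.3]).round(1),round(s,2))
"
```

```text
t: 20.05
tool_pos: [0.5521, -0.3039, 0.1467]
tool_rot: [2.009, 2.407, 0.001]
contact_force: [0.2, 0.0, 0.3]
opening: 0.0854
shift [322.2  -0.4  -4.7] turn -1.11 q6 -0.8 q1 -0.62 jaw 10.3 t 20.1
scene 0.77 [ 551.1 -301.1   16.3] 0.9
top 0.66 [ 557.5 -291.8   -0.6] 0.44
```

```bash
python3 -m creep '[[0,322,0,0,-1.11],[0,322,0,0,-1.11],[0,322,0,0,-1.11],[0,322,0,0,-1.11],[0,322,0,0,-1.11],[0,322,0,0,-1.11],[0,322,0,0,-1.11],[0,322,0,0,-1.11],[0,322,0,0,-1.11],[0,322,0,10,-1.11],[0,322,0,20,-1.11],[0,322,0,20,-1.11]]'; python3 -c "
from h import *
go(.494,.013,.002,73.9)"
```

```text
t: 21.25
tool_pos: [0.4906, 0.0137, 0.1193]
tool_rot: [-0.444, -3.103, 0.0]
contact_force: [-0.6, 0.3, 0.2]
opening: 0.0853
shift [ -4.2   0.4 117.3] turn -0.003 q6 -1.41 q1 -0.12 jaw 73.7 t 21.2
```

```bash
python3 -m creep '[[0,-3,0,40,0],[0,-3,0,80,0],[0,-3,0,105,0],[0,-3,0,115,0],[0,-3,0,115,0],[80,-3,0,115,0],[255,-3,0,115,0],[255,-3,0,115,0],[255,-3,0,115,0],[255,-3,0,115,0],[255,-3,0,115,0],[255,-3,0,115,0]]' 50; python3 -m creep '[[255,0,0,0,0],[255,0,0,-30,0],[255,0,0,-70,0],[255,0,0,-110,0],[255,0,0,-110,0],[255,0,0,-110,0]]'; python3 -c "
from h import *
go(.4936,.3227,.12,101)
im=ctrl.get_image('scene');cv2.imwrite('pics/b6.png',cv2.resize(im[60:260,150:400,::-1],None,fx=2,fy=2))"
```

```text
t: 22.25
tool_pos: [0.4974, 0.0129, 0.0104]
tool_rot: [0.439, 3.107, -0.0]
contact_force: [-0.8, 0.1, 7.5]
opening: 0.0303
t: 22.75
tool_pos: [0.498, 0.013, 0.1219]
tool_rot: [0.438, 3.104, 0.0]
contact_force: [-0.6, 0.1, -2.5]
opening: 0.0302
shift [ 90.  296.3   1.6] turn -0.473 q6 -1.41 q1 -0.12 jaw 73.9 t 22.8
```

View pics/b6.png

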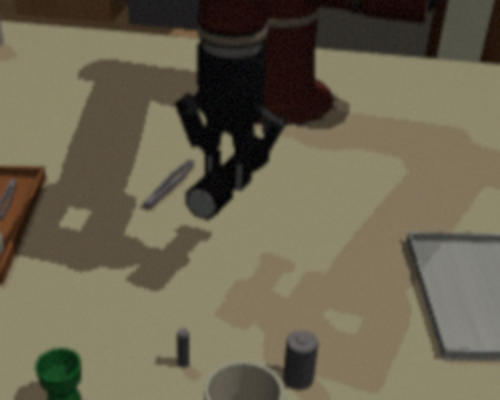

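The torch is held, at (215,185) in the crop, and looks level with the button side up.

```bash
python3 -m creep '[[255,90,297,0,-0.473],[255,90,297,0,-0.473],[255,90,297,0,-0.473],[255,90,297,0,-0.473],[255,90,297,0,-0.473],[255,90,297,0,-0.473],[255,90,297,0,-0.473],[255,90,297,0,-0.473],[255,90,297,30,-0.473],[255,90,297,60,-0.473],[255,90,297,60,-0.473],[255,90,297,60,-0.473]]'; python3 -c "
from h import *
go(.4975,.3235,.0134,101)
im=ctrl.get_image('scene');cv2.imwrite('pics/b7.png',cv2.resize(im[80:280,280:480,::-1],None,fx=2.5,fy=2.5))"
```

```text
t: 23.8
tool_pos: [0.4881, 0.3219, 0.0538]
tool_rot: [0.301, -3.118, 0.005]
contact_force: [-0.2, 0.7, -1.2]
opening: 0.0302
shift [-9.9 -0.1 40.3] turn 0.0 q6 -1.31 q1 0.46 jaw 101.0 t 23.8
```

View pics/b7.png

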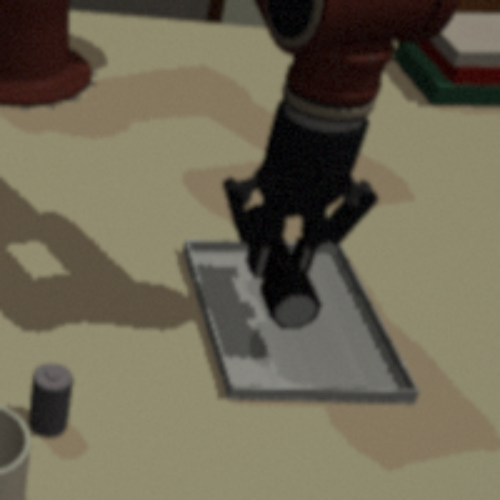

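The torch hangs over the aluminium tray at (295,300) in the crop. I lower it.

```bash
python3 -m creep '[[255,-4,0,18,0],[255,-4,0,30,0],[255,-4,0,32,0],[255,-4,0,32,0]]'; python3 -m creep '[[255,0,0,2,0],[255,0,0,4,0],[255,0,0,4,0],[255,0,0,4,0]]'
```

```text
t: 24.18
tool_pos: [0.495, 0.3237, 0.0259]
tool_rot: [0.3, -3.126, 0.001]
contact_force: [-0.3, -0.1, -1.0]
opening: 0.0303
t: 24.52
tool_pos: [0.4957, 0.3244, 0.0228]
tool_rot: [-0.301, 3.126, 0.0]
contact_force: [-0.3, 0.5, -2.4]
opening: 0.0305
```

```bash
python3 -m creep '[[255,0,0,4,0],[255,0,0,6,0],[255,0,0,6,0],[255,0,0,6,0]]'; python3 -m creep '[[255,0,0,1,0],[255,0,0,2,0],[255,0,0,2,0],[255,0,0,2,0]]'
```

```text
t: 24.85
tool_pos: [0.4952, 0.3241, 0.016]
tool_rot: [0.301, -3.126, 0.0]
contact_force: [0.9, 0.0, -0.7]
opening: 0.0301
t: 25.18
tool_pos: [0.4954, 0.3242, 0.0142]
tool_rot: [0.301, -3.127, 0.0]
contact_force: [0.7, 0.7, -2.1]
opening: 0.0306
```

```bash
python3 -m creep '[[255,0,0,0.5,0],[255,0,0,1,0],[255,0,0,1,0]]'
```

```text
t: 25.43
tool_pos: [0.4956, 0.3243, 0.0135]
tool_rot: [-0.301, 3.127, 0.0]
contact_force: [-0.4, 0.9, -0.6]
opening: 0.0305
```

```bash
python3 -m creep '[[255,0,0,0.5,0],[255,0,0,1,0],[255,0,0,1,0]]'; python3 -m creep '[[145,0,0,0,0],[120,0,0,0,0],[120,0,0,0,0],[120,0,0,0,0],[120,0,0,-20,0],[120,0,0,-60,0],[0,0,0,-100,0],[0,0,0,-130,0],[0,0,0,-130,0],[0,0,0,-130,0]]'; python3 -c "
from h import *
go(.6835,.1345,.13,30)
ctrl.get_image('scene');ctrl.get_image('top')
for cam in('scene','top'):
    for n,q,z,zz in(('torch_mid',(.4936,.3227,.19),.003,.02),('thick_battery_mid',(.683,.134,0),0,.03)):
      for c,m,r in near(cam,n,proj(ctrl.calibration(cam),np.array([[q[0],q[1],zz]]))[0],20):
        p,s=fit(n,{cam:m},q,z);print(n,cam,c,(p*[1e3,1e3,57.3]).round(1),round(s,2))
"
```

```text
t: 25.68
tool_pos: [0.4957, 0.3243, 0.0134]
tool_rot: [0.302, -3.127, 0.0]
contact_force: [-3.8, -1.3, 5.8]
opening: 0.0299
t: 26.52
tool_pos: [0.4973, 0.3251, 0.1456]
tool_rot: [-0.301, 3.121, 0.003]
contact_force: [0.4, -0.6, -0.8]
opening: 0.0851
shift [-146.3 -222.7   16.1] turn 1.239 q6 -1.31 q1 0.45 jaw 101.0 t 26.5
torch_mid scene 0.79 [493.1 326.2  10.6] 0.92
thick_battery_mid scene 0.93 [680.8 134.6   1.6] 0.87
torch_mid top 0.93 [493.6 324.9  10.6] 0.71
thick_battery_mid top 0.48 [682.6 133.1   7.9] 0.84
```

The torch is in place. The thick battery is next.

```bash
python3 -m creep '[[0,-145,-222,0,1.239],[0,-145,-222,0,1.239],[0,-145,-222,0,1.239],[0,-145,-222,0,1.239],[0,-145,-222,0,1.239],[0,-145,-222,0,1.239],[0,-145,-222,0,1.239],[0,-145,-222,0,1.239],[0,-145,-222,0,1.239],[0,-145,-222,0,1.239],[0,-145,-222,0,1.239],[0,-145,-222,0,1.239]]'; python3 -c "
from h import *
go(.682,.134,.02,30)"
```

```text
t: 27.82
tool_pos: [0.6798, 0.1339, 0.1411]
tool_rot: [-1.566, -2.722, 0.002]
contact_force: [0.1, -0.2, -0.0]
opening: 0.0854
shift [ -1.1   2.1 121.1] turn 0.003 q6 -0.44 q1 0.09 jaw 30.2 t 27.8
```

```bash
python3 -m creep '[[0,-1,2,40,0],[0,-1,2,80,0],[0,-1,2,108,0],[0,-1,2,120,0],[0,-1,2,120,0],[80,-1,2,120,0],[255,-1,2,120,0],[255,-1,2,120,0],[255,-1,2,120,0],[255,-1,2,120,0],[255,-1,2,120,0],[255,-1,2,120,0]]' 40; python3 -m creep '[[255,0,0,0,0],[255,0,0,-30,0],[255,0,0,-70,0],[255,0,0,-100,0],[255,0,0,-100,0],[255,0,0,-100,0]]'; python3 -c "
from h import *
go(.5008,.3903,.12,11)"
```

```text
t: 28.82
tool_pos: [0.6841, 0.1343, 0.0251]
tool_rot: [1.568, 2.719, 0.003]
contact_force: [-0.8, 0.1, 6.4]
opening: 0.0329
t: 29.32
tool_pos: [0.6844, 0.1344, 0.126]
tool_rot: [1.567, 2.717, 0.006]
contact_force: [-0.2, 0.8, -1.9]
opening: 0.0328
shift [313.4 -30.9   5. ] turn 0.332 q6 -0.44 q1 0.09 jaw 30.0 t 29.3
```

```bash
python3 -m creep '[[255,313,-31,0,0.332],[255,313,-31,0,0.332],[255,313,-31,0,0.332],[255,313,-31,0,0.332],[255,313,-31,0,0.332],[255,313,-31,0,0.332],[255,313,-31,0,0.332],[255,313,-31,0,0.332],[255,313,-31,0,0.332],[255,313,-31,20,0.332],[255,313,-31,50,0.332],[255,313,-31,50,0.332]]'; python3 -c "
from h import *
go(.5008,.3903,.028,11)
im=ctrl.get_image('scene');cv2.imwrite('pics/b8.png',cv2.resize(im[80:280,280:480,::-1],None,fx=2.5,fy=2.5))"
```

```text
t: 30.32
tool_pos: [0.4944, 0.3863, 0.0641]
tool_rot: [-1.996, -2.421, 0.021]
contact_force: [-1.9, -1.1, -3.4]
opening: 0.0329
shift [ 2.9  7.5 36. ] turn -0.0 q6 0.35 q1 0.54 jaw 11.0 t 30.3
```

View pics/b8.png

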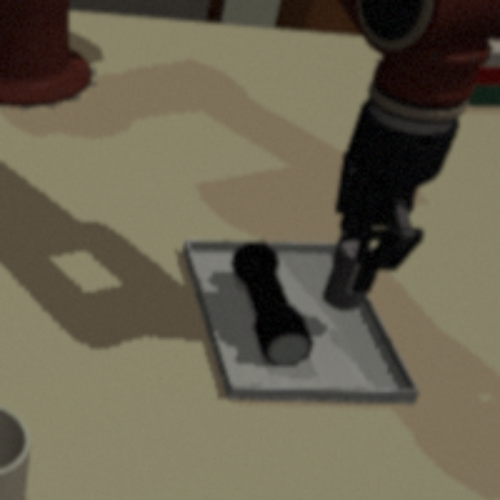

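The battery hangs upright beside the torch at (348,270) in the crop. I lower it.

```bash
python3 -m creep '[[255,0,0,14,0],[255,0,0,24,0],[255,0,0,26,0],[255,0,0,26,0]]'; python3 -m creep '[[255,0,0,2,0],[255,0,0,3,0],[255,0,0,3,0],[255,0,0,3,0]]'
```

```text
t: 30.7
tool_pos: [0.4987, 0.3891, 0.0455]
tool_rot: [-1.998, -2.423, 0.002]
contact_force: [-0.2, 0.4, -1.7]
opening: 0.0328
t: 31.03
tool_pos: [0.4993, 0.3898, 0.0439]
tool_rot: [1.998, 2.424, 0.001]
contact_force: [-0.1, 0.3, -1.5]
opening: 0.0331
```

```bash
python3 -m creep '[[255,0,0,6,0],[255,0,0,11,0],[255,0,0,13,0],[255,0,0,13,0],[255,0,0,13,0]]'; python3 -m creep '[[255,0,0,1,0],[255,0,0,1.5,0],[255,0,0,1.5,0]]';python3 -m creep '[[255,0,0,0.5,0],[255,0,0,1,0],[255,0,0,1,0]]'
```

```text
t: 31.45
tool_pos: [0.4987, 0.3895, 0.0298]
tool_rot: [-1.998, -2.424, 0.001]
contact_force: [-0.7, -0.1, -0.5]
opening: 0.033
t: 31.7
tool_pos: [0.4991, 0.3897, 0.0289]
tool_rot: [-1.998, -2.424, -0.0]
contact_force: [0.0, 0.5, -1.9]
opening: 0.0333
t: 31.95
tool_pos: [0.4992, 0.3897, 0.0281]
tool_rot: [1.998, 2.424, 0.0]
contact_force: [-0.8, -0.3, -0.3]
opening: 0.0334
```

```bash
python3 -m creep '[[255,0,0,0.5,0],[255,0,0,1,0],[255,0,0,1,0]]'; python3 -m creep '[[135,0,0,0,0],[115,0,0,0,0],[115,0,0,0,0],[115,0,0,0,0],[115,0,0,-20,0],[115,0,0,-60,0],[60,0,0,-100,0],[0,0,0,-140,0],[0,0,0,-180,0],[0,0,0,-180,0]]'
python3 - <<'E'
from h import *
ctrl.get_image('scene');ctrl.get_image('top')
F=json.load(open('fit.json'))
g=dict(torch_mid=(F['alu_tray'],(.4936,.324,.19),.003),thick_battery_mid=(F['alu_tray'],(.499,.39,0),.003),hairbrush_neck=(F['wood_tray'],(.495,-.394,.17),.006),tweezer_mid=(F['wood_tray'],(.437,-.325,.17),.006),cream_jar_mid=(F['wood_tray'],(.551,-.302,0),.006),
 egg_cup=(None,F['egg_cup'],0),mug=(None,F['mug'],0),thin_battery_mid=(None,(.688,.003,0),0))
for n,(T,q,z) in g.items():
  for cam in('scene','top'):
    for c,m,r in near(cam,n,proj(ctrl.calibration(cam),np.array([[q[0],q[1],.025]]))[0],15)[:1]:
        p,s=fit(n,{cam:m},q,z)
        a=[] if T is None else ((Ro.from_euler('z',-T[2]).as_matrix()@[p[0]-T[0],p[1]-T[1],0])[:2]*1e3).round(1)
        print(n,cam,(p*[1e3,1e3,57.3]).round(1),round(s,2),"tray",a)
o=ctrl.get_obs();print(o['t'],o['tool_pos'])
im=ctrl.get_image('scene');cv2.imwrite('pics/f1.png',cv2.resize(im[80:300,80:460,::-1],None,fx=2.1,fy=2.1,interpolation=cv2.INTER_CUBIC))
im=ctrl.get_image('top');cv2.imwrite('pics/f2.png',cv2.resize(im[75:285,85:430,::-1],None,fx=2.3,fy=2.3,interpolation=cv2.INTER_CUBIC))
E
```

```text
t: 32.2
tool_pos: [0.4992, 0.3898, 0.0281]
tool_rot: [1.998, 2.424, -0.0]
contact_force: [-3.1, -1.7, 6.4]
opening: 0.0332
t: 33.03
tool_pos: [0.5033, 0.3923, 0.2184]
tool_rot: [1.994, 2.42, 0.026]
contact_force: [1.4, 0.7, 1.8]
opening: 0.085
torch_mid scene [493.5 326.2  10.6] 0.92 tray [  0.5 -21.5]
torch_mid top [493.5 323.9  11.5] 0.93 tray [  0.1 -23.8]
thick_battery_mid scene [504.1 391.1   0.6] 0.93 tray [23.5 40.2]
hairbrush_neck scene [ 498.9 -391.4   10.4] 0.83 tray [ -2.1 -36.2]
hairbrush_neck top [ 494.8 -394.8    9.3] 0.88 tray [ -6.8 -38.8]
tweezer_mid scene [ 435.  -322.4   11.7] 0.82 tray [-52.9  43. ]
cream_jar_mid scene [ 5.510e+02 -3.015e+02 -4.000e-01] 0.83 tray [65.  43.2]
cream_jar_mid top [ 550.8 -302.3   -1.2] 0.88 tray [64.6 42.4]
egg_cup scene [ 775.1 -102.7   -4. ] 0.74 tray []
egg_cup top [ 771.9 -104.5   -1.3] 0.87 tray []
mug scene [783.5  90.2   8.9] 0.96 tray []
thin_battery_mid scene [688.7   6.2   6.9] 0.84 tray []
33.9333 [0.4990839  0.38967694 0.2069547 ]
```

View pics/f1.png

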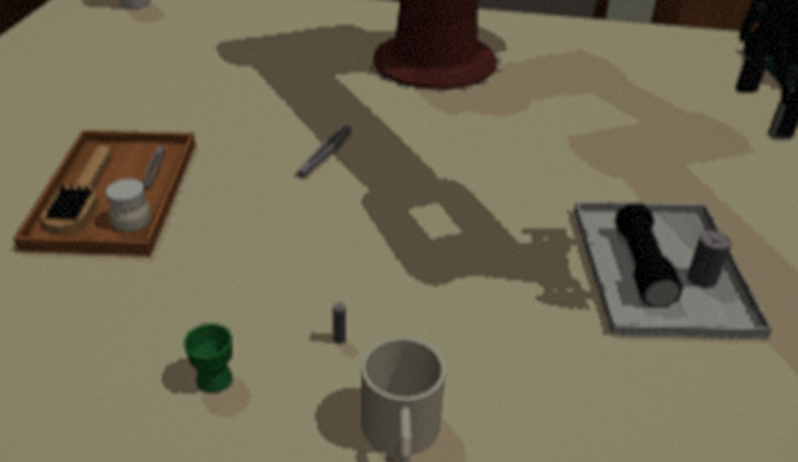

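View pics/f2.png

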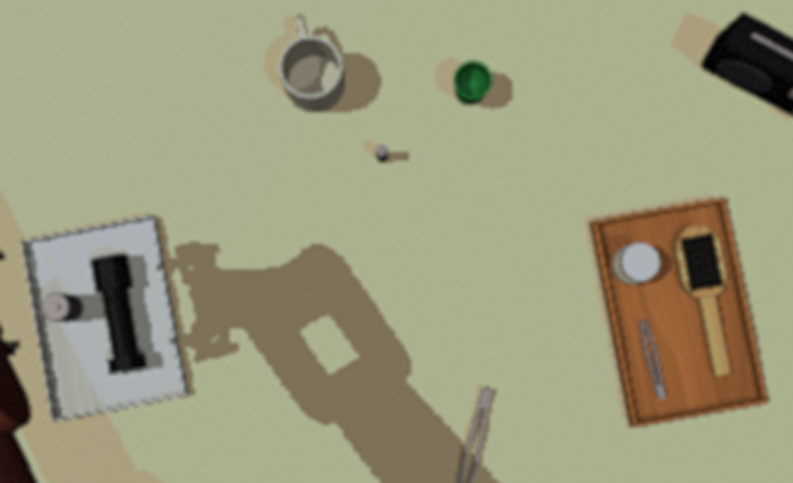

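The scene shot shows the torch at (650,255) and the upright battery at (711,258) in the aluminium tray. The brush (78,185), tweezer (153,168) and jar (128,205) lie apart in the wooden tray. The top shot agrees, and the thin battery, egg cup and mug are where they started. I hand the job in.

```bash
python3 -c "
from station import ctrl
print(ctrl.finish_job())"
```

```text
the job is handed in; nothing more can be done
None
```

Both kits are made up and the job was handed in at about 34 s of the 120 s allowed; no verdict is reported. The torch and thick battery are in the aluminium tray; the brush, the smaller tweezer and the cream jar are in the wooden tray.

My last checks, from both cameras after the gripper had let go and pulled clear:

| Thing | Position in its tray, x / y (mm) | Seen by |
|---|---|---|
| Torch | 0 / -22 | both cameras |
| Thick battery | 23 / 40 | scene only |
| Hairbrush | -4 / -37 | both cameras |
| Tweezer | -53 / 43 | scene only |
| Cream jar | 65 / 43 | both cameras |

- **Placement:** all five are well inside the walls, apart from each other, and look flat or upright in the pictures. I did not measure their tilt or resting height directly. Each thing was let go at about the height its tray floor required. For the torch, battery and jar the force also rose to 5–6 N.
- **Bystanders:** the egg cup and mug fits agree with the first ones within about 3 mm. The thin battery was never detected at the start. Its final fit is about 3 mm from my first estimate in the picture, and it still looks upright there.
- **Disagreements:** the two cameras differed by up to 5 mm on the brush. The network gave no match in the top view for the tweezer, thick battery, mug or thin battery in the last check, though all four show plainly in that picture.

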